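Dip the vacuum pump's oil gauge and show the tip

TASK

Check the oil of the bench vacuum pump: take the red-handled gauge rod off its wooden rest, push it gently down the pump's slanted guide tube until the brass collar stops against the mouth, keep it there a moment, and draw it right out again. Finish holding the rod still and level for reading, with its tip above the middle of the white tile, some 15 cm above the bench; do not put it down or let go. Leave the bead tray, the jar and the pliers where they are.

Things in the scene. Friction and masses are not known exactly. Their poses are not given: they have to be found in the camera images.
- gauge: Loose gauge rod, 70 g. Origin on its axis, at the place to grip; the tip points to its -x. Red grip 12 wide (y) x 16 mm high (z), x -30 to +40 mm; steel rod 7 mm thick from the grip to the rounded tip at x -117, two black marks near it; brass collar 25 mm across, x -42 (stopping face) to -34. At the start it lies level, z up, axis 55 mm above the bench; grip it across y.
- tip (a point): The end of the gauge rod's steel tip, 117 mm from the gauge's origin along its -x (axes as gauge).
- collar_face (a point): The centre of the collar's stopping face, 42 mm from the gauge's origin along its -x (axes as gauge). The rod sticks out 75 mm beyond this face.
- guide_tube: Aluminium guide tube fixed on the pump. Origin: centre of the mouth's rim, 158 mm above the bench. Its z is the tube's axis, out of the mouth, 40 degrees above level, away from the oil case; the rod enters along -z. Bore 11 mm, closed 86 mm down; the top 14 mm widen as a funnel to 20 mm at the rim; rim 28 mm outside.
- pump: Vacuum pump, fixed, left or right of the tile (the rest on the other side). Origin on the bench, x to the side the tube is on, z up. Blue oil case x -160 to -40, y -110 to +10 mm, 142 high; brass stub on it at x -130, y -80, 24 mm across, to 170 high; grey motor y 10 to 150, x -180 to -65, to 140 high. Tube mouth at x 34, y -40, z 158.
- rest: Wooden rest, fixed. Origin on the bench; base x -120 to +60, 50 wide, 8 mm high. Two forks 10 mm thick: under the grip at x +33 (floor 47 high, slot 15 wide), under the rod at x -95 (floor 51.5, slot 11 wide); cheeks 4 thick rise 6 mm above the floors. The gauge lies along x, tip to -x, its origin within 7 mm of the rest's in x: lift it straight up.
- tile: The white reading tile, 90 x 90 x 8 mm, fixed flat on the bench. Origin: centre of its underside, z up.
- bead_tray: Bystander: amber open tray of beads, 70 x 70 x 24 mm, loose. Origin: centre of its underside.
- jar: Bystander: glass jar with a green cap, 48 mm in diameter, 70 mm high, loose. Origin: centre of its underside.
- pliers: Bystander: blue-handled pliers lying flat, loose, about 150 mm long (jaws to +x, x = -90 to +60 mm) and 46 mm wide, 10 mm high. Origin on the bench below the pivot.
Things that resemble listed ones, but are neither listed nor needed, are in the scene too. What is shaped like the gauge but blue is not meant. Of the things that look like the rest, take the one that is farthest from the robot's base at the start.

How it is judged:
On the way, in this order (a step that is already met when the one before it is completed fails the run):
1. the gauge is fully in the guide tube, its collar stopped against the mouth (z of collar_face in the frame of guide_tube below 0.004 m and z of tip in the frame of guide_tube below -0.068 m and distance between collar_face and guide_tube below 0.007 m and angle between the x axis of gauge and the z axis of guide_tube, either way round below 0.12 rad and contact force between gauge and guide_tube above 0.5 N), for 0.3 s.
2. the gauge is drawn right out of the tube (z of tip in the frame of guide_tube above 0.01 m and contact force between gauge and the fingers above 1 N), for 0.1 s.
At the end, for the whole second after the job is handed in: The fingers hold the gauge, nothing else touching it, still (under 3 cm/s) and level to within 8 degrees, its tip within 45 mm of the tile's centre seen from above and 100 to 220 mm above the bench (angle between gauge's own x axis and vertical between 1.431 and 1.711 rad and horizontal distance between tip and tile below 0.045 m and height (world z) of tip between 0.1 and 0.22 m and contact force between gauge and the fingers above 1 N and contact force between gauge and pump below 0.1 N and contact force between gauge and rest below 0.1 N and contact force between gauge and tile below 0.1 N and linear speed of gauge below 0.03 m/s); the arm keeps its last pose, push and grip.
It fails at once if a bystander is moved more than 20 mm (distance of any of bead_tray, jar, pliers from where it was at the start of the episode above 0.02 m).
It fails at once if the gauge is rammed into the tube with over 45 N (contact force between gauge and guide_tube above 45 N).
It also fails if it takes over 54 s, if anything falls off the work surface, if the arm or the gripper's body presses on something with over 40 N, if the wrist force passes 120 N, or if a joint passes its speed limit or range.

ROBOT

A 6-joint arm with a two-finger parallel gripper is mounted at the origin on the work surface. World frame = base frame: x ahead of the robot, y to its left, z up, the work surface at z = 0. Lengths are in m, angles in rad, forces in N, time in s.
With the tool pointing down it reaches from about 0.35 to 0.85 m from the base axis. Payload 8.1 kg.
Tool frame: the origin (TCP) lies at the very end of the fingers, on their centre line; the grasp point (between the pads) lies 19 mm behind it; z points along the fingers, y is the line along which they close (so a half turn about z gives the same grasp; the last joint's range is limited). The gripper opens to 93 mm and grips with 3 to 60 N. Pads are 15 mm wide; open, the fingers measure 128 mm over their backs; the gripper's body (75 mm by 188 mm) begins 65 mm behind the grasp point.
Start: joints at [-1.232, 0.13, 1.488, -0, 1.523, -0.085], TCP at [0.247, -0.547, 0.219] pointing down, gripper open.
Joint ranges: [-2.96, 2.96], [-0.89, 2.26], [0.02, 2.5], [-1.34, 4.48], [0, 2.73], [-2.66, 2.66]. Speed limits (rad/s): [2.39, 2.39, 2.79, 3.14, 3.14, 3.14].

INTERFACE

Orientations are given as a rotation vector (axis times angle).
In Python, from plant import monitor, eyes, ticket gives the robot as it stands.
- The arm moves only by the tool arm_command, never from a script. Its argument "deltas" is a list that holds one entry, the list of rows, each a list of 6 numbers: the shift along the world's x, y, z in cm, then the turn, a rotation vector about the world's x, y, z in degrees. In form: [[[tx, ty, tz, rx, ry, rz], ...]]. A call has 1 to 12 rows; each row shifts and turns the commanded pose from where the row before left it; what a row does not reach is not made up. A row lasts 1/12 s, in which the tool goes at most 41.7 mm and 7.16 degrees, less where a joint would pass 70% of its speed; a pose out of reach is approached as far as the arm can. A call is refused whole if a number of a shift passes 4.17 or a number of a turn 7.16, either way. A call with a gripper value outside its range is refused whole. "gripper" is the opening, from -1 (shut) to 1 (fully open), set as the call begins (left out, the last holds). The fingers move at their own pace and stop on an object; "squeeze" is the grip in N (left out, the last holds). Time passes only in rows, so rows that do not move let the fingers close. It gives the time, the measured TCP pose, the force, the opening and the grip force at its end, in the units of the state.
- monitor.read_state(): the state, without advancing time (a new reading comes with each control period).
- eyes.read_camera(name): name is "side" or "top"; returns the picture (420x560x3 uint8, blue, green, red); there is no depth.
- eyes.camera_model(name): a dict with "fx", "fy", "cx", "cy" (pixels), "rvec" (rotation vector, rad) and "tvec" (3), from world to camera coordinates, as OpenCV has them. Camera axes: x right, y down, z forward; pixel columns grow to the right and rows downward; lengths in m; the calibration is good to about 2 mm. A picture is of the moment at which its call begins. camera_model takes no time and is no camera call.
- ticket.close_job(): hands the job in; it is judged then, once.
The state is a dict: "t": time; "q": joint angles; "dq": joint speeds; "joint_torque": joint torques, N m; "tool_pos": TCP position; "orientation": TCP orientation; "force": force on the tool from outside, world axes, zero at the start; "wrist_torque": the same for the moment, N m; "opening": finger opening in m; "gripper_force": force on a finger pad.
Only numpy, scipy, OpenCV 4.12 (cv2) and the standard library are available. Lean on these libraries where they do the work, as an engineer would, in place of code of your own. Each camera call takes 0.05 s, during which the arm holds its last target. There are 200 camera calls.

## Working session

There is one attempt and no reset: what is moved stays moved. The work goes in short steps, Python scripts to look and compute and a tool call to move; the robot and the scene stay as the last step left them, time stands still between calls to the robot, and variables do not carry over. Pictures are saved under pics/ and viewed, at most 10 in all, crops included, and the job is handed in when it is done.

Besides the shell and the picture viewer there is one more tool, called by a JSON object that holds its "op" and its "data". arm_command: Moves the arm, as the interface text tells. Its arguments: {"type":"object","properties":{"deltas":{"type":"array"},"gripper":{"type":"number"},"squeeze":{"type":"number"}},"required":["deltas"]}

```bash
mkdir -p pics; ls
python3 - <<'E'
from plant import monitor, eyes
import cv2
for n in("top","side"):
    cv2.imwrite(f"pics/{n}0.png",eyes.read_camera(n)); print(n,eyes.camera_model(n))
s=monitor.read_state();print(s)
E
```

```text
pics
top {'fx': 383.6162404464515, 'fy': 383.6162404464515, 'cx': 282.22264015823527, 'cy': 208.87907137515438, 'rvec': array([ 2.11093269, -2.16956209,  0.1672774 ]), 'tvec': array([-0.05113991,  0.48343205,  0.90122254])}
side {'fx': 389.2948225284357, 'fy': 389.2948225284357, 'cx': 277.5968413263506, 'cy': 213.26129036681294, 'rvec': array([ 0.40505187, -2.78440051,  1.17232785]), 'tvec': array([0.42555422, 0.20837116, 0.86276712])}
{'t': 0.1, 'q': array([-1.23237467e+00,  1.31077305e-01,  1.48917359e+00,  9.23454103e-06,
        1.52300963e+00, -8.53871799e-02]), 'dq': array([ 0.00037142,  0.00029437, -0.00293277,  0.0010328 ,  0.00041223,
        0.00071503]), 'joint_torque': array([ 5.88390012e-04, -5.61343181e+01, -4.93093908e+01,  7.69529259e-02,
        2.92399427e-02, -4.55146892e-05]), 'tool_pos': array([ 0.24659901, -0.54641298,  0.21769557]), 'orientation': array([-3.06970343e+00, -6.60397437e-01,  3.16038449e-04]), 'force': array([-0.36135806,  0.06316685,  0.65888842]), 'wrist_torque': array([ 0.00801315,  0.01215814, -0.02908149]), 'gripper_force': 0.0, 'opening': 0.09323432373079157}
```

View pics/top0.png

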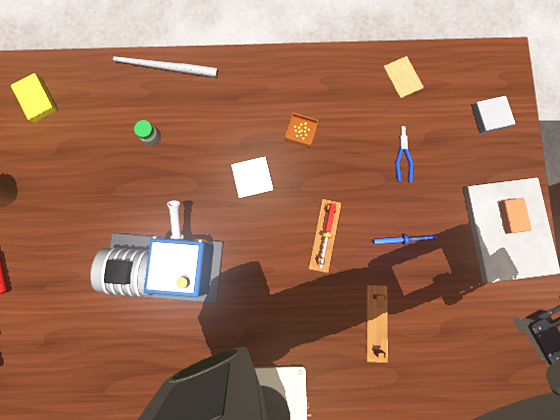

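View pics/side0.png

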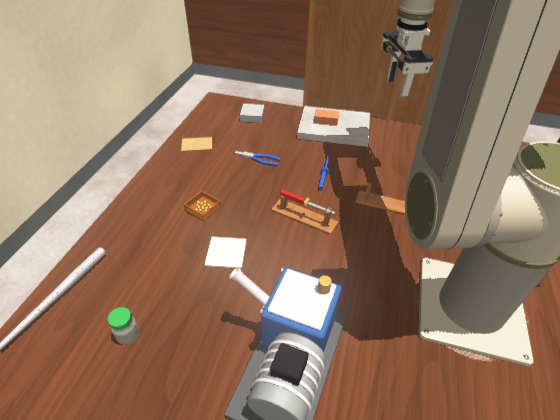

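The top view shows the gauge on its rest at about (327,235) with the red handle away from the robot, the tube mouth at about (174,205), and the tile at (252,177). The side view shows the gauge at (308,203), the mouth at (237,273) and the tile at (226,252). Next I'll zoom in to get accurate pixel positions.

Run:
```python
import cv2,numpy as np
t=cv2.imread("pics/top0.png");s=cv2.imread("pics/side0.png")
def c(i,x,y,w=64,h=48): return cv2.resize(i[y:y+h,x:x+w],None,fx=6.2,fy=6.2,interpolation=cv2.INTER_CUBIC)
a=np.vstack([np.hstack([c(t,298,190,64,48),c(t,145,192,64,48)]),np.hstack([c(s,276,182,64,48),c(s,220,255,64,48)])])
print(a.shape);cv2.imwrite("pics/crop.png",a)
```

```text
(596, 794, 3)
```

View pics/crop.png

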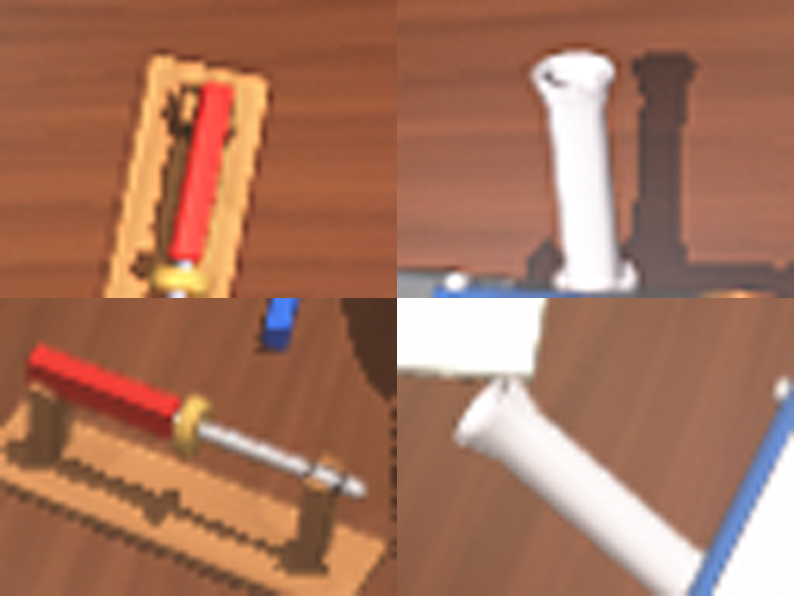

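The crops show the grip's top face, collar, tip and tube rim clearly. One more crop, of the pump corners and the tip.

Run:
```python
import cv2,numpy as np
t=cv2.imread("pics/top0.png");s=cv2.imread("pics/side0.png")
def c(i,x,y,w,h,f): return cv2.resize(i[y:y+h,x:x+w],None,fx=f,fy=f,interpolation=cv2.INTER_CUBIC)
a=np.vstack([np.hstack([c(t,135,230,80,75,4),c(s,255,260,100,75,4)]),np.hstack([c(t,300,228,60,48,6),c(t,222,148,60,48,6)])])if 0 else np.hstack([np.vstack([c(t,135,230,100,75,4),c(s,255,260,100,75,4)]),np.vstack([c(t,300,228,50,37,8),c(t,222,150,50,38,8)])])
print(a.shape);cv2.imwrite("pics/crop2.png",a)
```

```text
(600, 800, 3)
```

View pics/crop2.png

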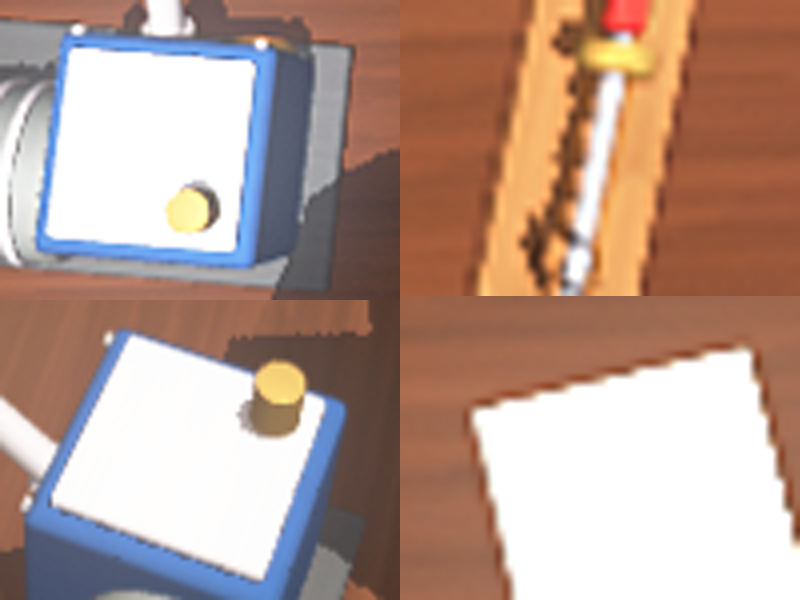

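```bash
cat > h.py <<'E'
import numpy as np,cv2
from plant import monitor,eyes
from scipy.optimize import least_squares
from scipy.spatial.transform import Rotation as R
C={n:eyes.camera_model(n) for n in("top","side")}
def proj(n,P):
    c=C[n];K=np.array([[c['fx'],0,c['cx']],[0,c['fy'],c['cy']],[0,0,1.]])
    return cv2.projectPoints(np.float64(P).reshape(-1,1,3),c['rvec'],c['tvec'],K,None)[0][:,0]
def fit(obs,x0,z=0):
    # obs: (cam,u,v,local xyz mm)
    def f(p):
        r=[]
        for n,u,v,l in obs:
            P=R.from_euler('z',p[2]).apply(np.array(l)/1000)+[p[0],p[1],z]
            r+=list(proj(n,P)[0]-[u,v])
        return np.array(r)
    o=least_squares(f,x0,loss='soft_l1'); return o.x,f(o.x).reshape(-1,2)
def tri(*obs):
    return least_squares(lambda P:np.concatenate([proj(n,P)[0]-[u,v] for n,u,v in obs]),[.5,0,.1]).x
E
python3 - <<'E'
from h import *
np.set_printoptions(precision=4,suppress=True)
for n in C:
    c=C[n];print(n,'cam pos',-R.from_rotvec(c['rvec']).inv().apply(c['tvec']))
pump=[("top",151.3,239.3,(-40,10,142)),("top",203.7,243,(-40,-110,142)),("top",197.3,296.2,(-160,-110,142)),("top",144.2,292.2,(-160,10,142)),
("top",182.3,282.3,(-130,-80,170)),("side",286,268,(-40,-110,142)),("side",340.8,286,(-160,-110,142)),("side",262.3,313.5,(-40,10,142)),("side",324.8,280.2,(-130,-80,170))]
m=[("top",173,203.2,(34,-40,158)),("side",234.7,272.8,(34,-40,158))]
for o in(pump,pump+m):
    p,r=fit(o,[.5,.2,0]);print('pump',p,'\n',r.round(1).tolist());print('mouth',R.from_euler('z',p[2]).apply([.034,-.04,.158])+[p[0],p[1],0])
print('mouth tri',tri(*[a[:3] for a in m]))
g=[("top",330.3,203.1,(40,6,8)),("top",335.5,203.1,(40,-6,8)),("top",325,231.5,(-30,6,8)),("top",330.5,231.9,(-30,-6,8)),
("top",326.4,234.7,(-38,0,3)),("side",334.5,212.6,(-117,0,0)),("side",306.6,202.1,(-38,0,0))]
p,r=fit(g,[.5,-.1,0],.055);print('gauge',p,'\n',r.round(1).tolist())
for n in C:
    i=cv2.imread(f'pics/{n}0.png');w=(i.min(2)>215).astype(np.uint8)
    k,l,st,ce=cv2.connectedComponentsWithStats(w)
    for j in range(1,k):
        if st[j,4]>400: print(n,st[j],ce[j])
E
```

```text
top cam pos [ 0.3362 -0.0622  0.9652]
side cam pos [0.2902 0.573  0.7459]
pump [ 0.4503  0.213  -0.0926] 
 [[-3.7, -1.9], [-0.5, -2.0], [0.4, 2.0], [-3.4, 2.2], [-0.9, 0.9], [-1.4, -5.7], [3.2, -4.7], [-1.9, -1.3], [1.0, -0.6]]
mouth [0.4805 0.17   0.158 ]
pump [ 0.4505  0.2126 -0.0953] 
 [[-3.5, -2.0], [-0.4, -1.9], [0.3, 2.0], [-3.4, 2.1], [-0.9, 0.9], [-1.4, -5.8], [3.3, -4.7], [-2.0, -1.4], [1.0, -0.6], [-0.4, 0.5], [-0.3, -0.5]]
mouth [0.4806 0.1696 0.158 ]
mouth tri [0.481  0.1692 0.1561]
gauge [ 0.4502 -0.1766 -0.2246] 
 [[0.1, -0.8], [-0.1, 0.2], [0.1, -0.5], [-0.3, 0.1], [0.4, 0.3], [0.3, 0.3], [0.2, 0.2]]
top [   0    0  115   41 2640] [54.1091 13.5932]
top [  105     0   404    46 11095] [282.8414  18.8603]
top [ 484    0   76  120 3767] [537.6913  44.0478]
top [114  57 102  18 503] [170.5527  65.2565]
top [477  96  38  34 876] [495.6564 112.3493]
top [ 231  157   42   41 1224] [251.7181 176.7859]
top [ 469  178   91  101 4983] [516.3851 226.1252]
top [ 147  242   52   51 2108] [171.667  266.0745]
top [ 277  367   30   53 1097] [294.8377 390.67  ]
side [ 205  237   41   30 1017] [225.4503 251.8505]
side [  0 248 104  99 589] [ 55.0985 292.1969]
side [ 268  269   68   60 2325] [300.9824 299.428 ]
side [ 422  305  111   58 2147] [494.809  338.7364]
side [260 379  50  27 410] [284.0707 391.9073]
```

Run:
```python
from h import *
np.set_printoptions(precision=4,suppress=True)
m=[("top",173,203.2,(34,-40,158)),("side",234.7,272.8,(34,-40,158)),("top",182.3,282.3,(-130,-80,170)),("side",324.8,280.2,(-130,-80,170))]
p,r=fit(m,[.5,.2,0]);print(p,r.round(1).tolist())
print('tile',[fit([o],[.6,0,0])[0][:2] for o in(("top",251.7,176.8,(0,0,8)),("side",225.5,251.9,(0,0,8)))])
# tube base where it meets the case, top view axis: seen pixel lines at the tube
for d in (0,.05,.1):
  a=-.095;M=np.array([.4806,.1698,.158]);z=np.array([np.cos(.698)*np.cos(a),np.cos(.698)*np.sin(a),np.sin(.698)]);print(d,proj('top',M-d*z)[0],proj('side',M-d*z)[0])
s=monitor.read_state();T=R.from_rotvec(s['orientation']).as_matrix();print(T,s['tool_pos'])
y=T[:,1];g=np.array([np.sin(.2246),np.cos(.2246)])
for sg in(1,-1):
    a=np.arctan2(sg*g[1],sg*g[0])-np.arctan2(y[1],y[0]);print('yaw turn deg',np.degrees((a+np.pi)%(2*np.pi)-np.pi))
```

```text
[ 0.4514  0.2125 -0.0935] [[-0.3, 0.1], [-0.8, -0.6], [-0.7, 0.4], [0.5, -0.9]]
tile [array([0.5718, 0.0114]), array([0.5718, 0.015 ])]
0 [172.5302 203.7004] [234.3316 272.3986]
0.05 [174.7323 223.2601] [253.5876 288.8967]
0.1 [176.8037 241.66  ] [272.1837 304.8294]
[[ 0.9115  0.4112 -0.0005]
 [ 0.4112 -0.9115  0.0016]
 [ 0.0002 -0.0017 -1.    ]] [ 0.2466 -0.5464  0.2177]
yaw turn deg 142.84892895806394
yaw turn deg -37.15107104193606
```

{"op": "arm_command", "data": {"deltas": [[[1.7,3.08,0,0,0,-3.1],[1.7,3.08,0,0,0,-3.1],[1.7,3.08,0,0,0,-3.1],[1.7,3.08,0,0,0,-3.1],[1.7,3.08,0,0,0,-3.1],[1.7,3.08,0,0,0,-3.1],[1.7,3.08,0,0,0,-3.1],[1.7,3.08,0,0,0,-3.1],[1.7,3.08,0,0,0,-3.1],[1.7,3.08,0,0,0,-3.1],[1.7,3.08,0,0,0,-3.1],[1.7,3.08,0,0,0,-3.1]]], "gripper": 1}}

```text
t: 1.1
tool_pos: [0.451, -0.1756, 0.2184]
orientation: [-3.121, 0.358, 0.001]
force: [0.0, -0.7, -0.0]
opening: 0.0928
gripper_force: 0.0
```

{"op": "arm_command", "data": {"deltas": [[[0,0,-2,0,0,0],[0,0,-2,0,0,0],[0,0,-2,0,0,0],[0,0,-2,0,0,0],[0,0,-2,0,0,0],[0,0,0,0,0,0],[0,0,0,0,0,0],[0,0,0,0,0,0]]]}}

```text
t: 1.77
tool_pos: [0.4511, -0.1775, 0.1196]
orientation: [3.121, -0.353, 0.001]
force: [0.4, 0.3, 0.2]
opening: 0.0931
gripper_force: 0.0
```

```bash
cat >> h.py <<'E'
def st():
    s=monitor.read_state();T=R.from_rotvec(s['orientation']).as_matrix();p=s['tool_pos']
    print('t',s['t'],'tcp',p.round(4),'grasp',(p-.019*T[:,2]).round(4),'f',s['force'].round(1),'op',s['opening'],'gf',s['gripper_force'],'q',s['q'].round(2))
    print('x',T[:,0].round(4),'z',T[:,2].round(4)); return s,p,T
E
python3 -c "
from h import *
s,p,T=st();print(np.degrees(np.arctan2(T[1,0],T[0,0])))"
```

```text
t 1.7667 tcp [ 0.4511 -0.1775  0.1196] grasp [ 0.4511 -0.1775  0.1386] f [0.4 0.3 0.2] op 0.09305327637371592 gf 0.0 q [-0.48 -0.12  1.92  0.    1.34  1.32]
x [ 9.747e-01 -2.236e-01  7.000e-04] z [ 6.e-04 -3.e-04 -1.e+00]
-12.921459280832403
```

{"op": "arm_command", "data": {"deltas": [[[-0.1,0.05,-1.4,0,0,0],[0,0,-1.4,0,0,0],[0,0,-1.4,0,0,0],[0,0,-1.4,0,0,0],[0,0,-1.4,0,0,0],[0,0,-1.35,0,0,0],[0,0,0,0,0,0],[0,0,0,0,0,0]]]}}

```text
t: 2.43
tool_pos: [0.4501, -0.1771, 0.0361]
orientation: [3.121, -0.354, 0.001]
force: [0.1, -0.9, 0.3]
opening: 0.0934
gripper_force: 0.0
```

{"op": "arm_command", "data": {"deltas": [[[0,0,0,0,0,0],[0,0,0,0,0,0],[0,0,0,0,0,0],[0,0,0,0,0,0],[0,0,0,0,0,0],[0,0,0,0,0,0],[0,0,0,0,0,0],[0,0,0,0,0,0],[0,0,0,0,0,0],[0,0,0,0,0,0],[0,0,0,0,0,0],[0,0,0,0,0,0]]], "gripper": -1, "squeeze": 30}}

```text
t: 3.43
tool_pos: [0.4498, -0.1768, 0.0351]
orientation: [-3.122, 0.353, 0.0]
force: [-0.6, -0.4, 0.4]
opening: 0.0179
gripper_force: 0.0
```

{"op": "arm_command", "data": {"deltas": [[[0,0,0,0,0,0],[0,0,0,0,0,0],[0,0,0,0,0,0],[0,0,0,0,0,0],[0,0,0,0,0,0]]]}}

```text
t: 3.85
tool_pos: [0.4498, -0.1768, 0.0351]
orientation: [-3.122, 0.353, 0.0]
force: [1.0, 0.3, -1.1]
opening: 0.0119
gripper_force: 30.0
```

{"op": "arm_command", "data": {"deltas": [[[0,0,1,0,0,0],[0,0,2,0,0,0],[0,0,3,0,0,0],[0,0,3,0,0,0],[0,0,3,0,0,0],[0,0,3,0,0,0],[0,0,3,0,0,0],[0,0,3,0,0,0],[0,0,0,0,0,0],[0,0,0,0,0,0],[0,0,0,0,0,0]]]}}

```text
t: 4.77
tool_pos: [0.4495, -0.1767, 0.245]
orientation: [-3.122, 0.353, 0.0]
force: [-1.6, 0.5, -1.4]
opening: 0.0118
gripper_force: 30.0
```

{"op": "arm_command", "data": {"deltas": [[[1.3,2.8,0,0,0,0.62],[1.3,2.8,0,0,0,0.62],[1.3,2.8,0,0,0,0.62],[1.3,2.8,0,0,0,0.62],[1.3,2.8,0,0,0,0.62],[1.3,2.8,0,0,0,0.62],[1.3,2.8,0,0,0,0.62],[1.3,2.8,0,0,0,0.62],[1.3,2.8,0,0,0,0.62],[1.3,2.8,0,0,0,0.62],[1.3,2.8,0,0,0,0.62],[1.3,2.7,0,0,0,0.62]]]}}

```text
t: 5.77
tool_pos: [0.6049, 0.1597, 0.2426]
orientation: [3.137, -0.149, -0.006]
force: [1.0, -0.7, -0.7]
opening: 0.0119
gripper_force: 30.0
```

{"op": "arm_command", "data": {"deltas": [[[0,0,0,-0.315,-3.32,0],[0,0,0,-0.315,-3.32,0],[0,0,0,-0.315,-3.32,0],[0,0,0,-0.315,-3.32,0],[0,0,0,-0.315,-3.32,0],[0,0,0,-0.315,-3.32,0],[0,0,0,-0.315,-3.32,0],[0,0,0,-0.315,-3.32,0],[0,0,0,-0.315,-3.32,0],[0,0,0,-0.315,-3.32,0],[0,0,0,-0.315,-3.32,0],[0,0,0,-0.315,-3.32,0]]]}}

```text
t: 6.77
tool_pos: [0.6045, 0.158, 0.2425]
orientation: [2.919, -0.138, 1.062]
force: [0.5, -0.6, -1.0]
opening: 0.0115
gripper_force: 30.0
```

{"op": "arm_command", "data": {"deltas": [[[0,0,0,0,0,0],[0,0,0,0,0,0],[0,0,0,0,0,0],[0,0,0,0,0,0]]]}}

```text
t: 7.1
tool_pos: [0.6062, 0.1581, 0.2456]
orientation: [2.919, -0.14, 1.062]
force: [0.4, 0.4, -1.0]
opening: 0.0115
gripper_force: 30.0
```

Run:
```python
from h import *
s,p,T=st()
i=eyes.read_camera('top');j=eyes.read_camera('side')
G=p-.019*T[:,2];x=T[:,0]
for n,im in(('top',i),('side',j)):
    for d in(.04,-.042,-.117): print(n,d,proj(n,G+d*x)[0].round(1))
c=lambda i,x,y:cv2.resize(i[y:y+75,x:x+100],None,fx=4,fy=4,interpolation=cv2.INTER_CUBIC)
tp=proj('top',G-.1*x)[0].astype(int);sp=proj('side',G-.1*x)[0].astype(int)
print(tp,sp)
cv2.imwrite('pics/c3.png',np.hstack([c(i,tp[0]-50,tp[1]-40),c(j,sp[0]-50,sp[1]-40)]))
```

```text
t 7.1 tcp [0.6062 0.1581 0.2456] grasp [0.5941 0.1593 0.2601] f [ 0.4  0.4 -1. ] op 0.011497793288647125 gf 29.98810440301895 q [ 0.33 -0.38  2.07 -0.37  0.84  2.16]
x [ 0.7628 -0.0738  0.6424] z [ 0.6395 -0.0608 -0.7664]
top 0.04 [161.6 115.9]
top -0.042 [166.2 156.6]
top -0.117 [170. 190.]
side 0.04 [154.2 201.8]
side -0.042 [190.2 232.8]
side -0.117 [221.4 259.5]
[169 182] [214 253]
```

View pics/c3.png

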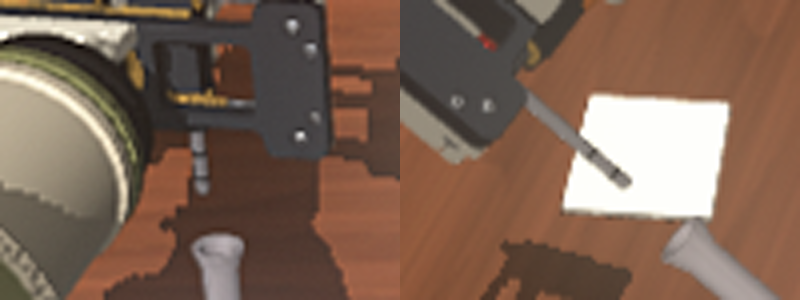

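The tip projects to within 1 px of where it appears at (169.5,189) top and (220.5,258.5) side, so the grip is true. The axis passes about 4–5 mm above the mouth, at (173,203.5) top and (235.3,273) side, so I'll correct that before going in.

{"op": "arm_command", "data": {"deltas": [[[0.3,-0.05,-0.4,0,0,0],[0,0,0,0,0,0],[0,0,0,0,0,0],[-0.38,0.036,-0.32,0,0,0],[-0.38,0.036,-0.32,0,0,0],[-0.38,0.036,-0.32,0,0,0],[-0.38,0.036,-0.32,0,0,0],[-0.38,0.036,-0.32,0,0,0],[-0.38,0.036,-0.32,0,0,0],[0,0,0,0,0,0],[0,0,0,0,0,0],[0,0,0,0,0,0]]]}}

```text
t: 8.2
tool_pos: [0.5861, 0.16, 0.2223]
orientation: [2.919, -0.139, 1.064]
force: [-0.6, 0.3, -1.3]
opening: 0.0117
gripper_force: 30.0
```

```bash
cat >> h.py <<'E'
M=np.array([.4806,.1698,.158]);A=-.0945;Z=np.array([np.cos(.69813)*np.cos(A),np.cos(.69813)*np.sin(A),np.sin(.69813)])
def rel():
    s,p,T=st();G=p-.019*T[:,2];x=T[:,0];d=G-M
    print('depth: tip z',(d-.117*x)@Z,'tip off',(d-.117*x-((d-.117*x)@Z)*Z).round(4),'grasp off',(d-(d@Z)*Z).round(4),'fax',s['force']@Z,'torque',s['wrist_torque'].round(2))
E
python3 - <<'E'
from h import *
rel()
i=eyes.read_camera('top');j=eyes.read_camera('side')
c=lambda i,x,y:cv2.resize(i[y:y+50,x:x+50],None,fx=8,fy=8,interpolation=cv2.INTER_CUBIC)
cv2.imwrite('pics/c4.png',np.hstack([c(i,147,175),c(j,210,245)]))
E
```

```text
t 8.2 tcp [0.5861 0.16   0.2223] grasp [0.5739 0.1611 0.2368] f [-0.6  0.3 -1.3] op 0.011744132544728343 gf 29.98805433511734 q [ 0.36 -0.42  2.14 -0.4   0.81  2.21]
x [ 0.762  -0.0733  0.6434] z [ 0.6406 -0.0605 -0.7655]
depth: tip z 0.00543347942754204 tip off [0.     0.0003 0.    ] grasp off [-0.0001  0.0002  0.0001] fax -1.2951029622692287 torque [0.07 0.37 0.03]
```

View pics/c4.png

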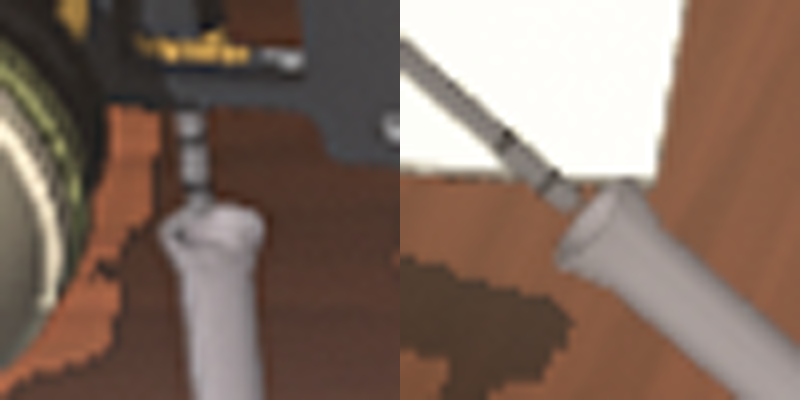

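Run:
```python
from h import *
m=tri(("top",173.2,203.6),("side",233.3,272.7));t=tri(("top",171.5,200.2),("side",231.0,269.5))
d=t-m;print(m,t,d,'perp',(d-(d@Z)*Z).round(4),'ax',d@Z)
for k in np.eye(3)*.002: print([ (proj(n,M+k)-proj(n,M))[0].round(2).tolist() for n in C])
```

```text
[0.48223287 0.16928481 0.15546337] [0.48676414 0.17009335 0.16490023] [0.00453127 0.00080854 0.00943686] perp [-0.0027  0.0015  0.0034] ax 0.00946311105784353
[[0.02, -0.92], [-1.01, -0.25]]
[[-0.94, 0.03], [-0.38, 0.83]]
[[-0.27, -0.16], [-0.07, -0.65]]
```

{"op": "arm_command", "data": {"deltas": [[[0.1,-0.1,-0.13,0,0,0],[-0.3,0.028,-0.256,0,0,0],[-0.3,0.028,-0.256,0,0,0],[-0.3,0.028,-0.256,0,0,0],[-0.3,0.028,-0.256,0,0,0],[0,0,0,0,0,0],[0,0,0,0,0,0]]]}}

```text
t: 8.88
tool_pos: [0.5746, 0.1601, 0.2101]
orientation: [2.919, -0.139, 1.063]
force: [0.0, -0.7, -0.5]
opening: 0.012
gripper_force: 30.0
```

```bash
python3 -c "
from h import *
rel()"
```

```text
t 8.8833 tcp [0.5746 0.1601 0.2101] grasp [0.5625 0.1612 0.2246] f [ 0.  -0.7 -0.5] op 0.011952476457101041 gf 29.988177716732025 q [ 0.37 -0.45  2.18 -0.41  0.8   2.23]
x [ 0.7625 -0.073   0.6428] z [ 0.64   -0.0606 -0.766 ]
depth: tip z -0.011121252775726113 tip off [ 0.0011 -0.0009 -0.0014] grasp off [ 0.0011 -0.0009 -0.0014] fax -0.23994542689374454 torque [0.12 0.43 0.01]
```

No force at 11 mm depth; I'll continue into the bore.

{"op": "arm_command", "data": {"deltas": [[[-0.23,0.022,-0.193,0,0,0],[-0.23,0.022,-0.193,0,0,0],[-0.23,0.022,-0.193,0,0,0],[-0.23,0.022,-0.193,0,0,0],[0,0,0,0,0,0],[0,0,0,0,0,0]]]}}

```text
t: 9.38
tool_pos: [0.5655, 0.1609, 0.2024]
orientation: [2.919, -0.139, 1.063]
force: [0.7, 0.1, -0.1]
opening: 0.0119
gripper_force: 30.0
```

```bash
python3 -c "
from h import *
rel()"
```

```text
t 9.3833 tcp [0.5655 0.1609 0.2024] grasp [0.5534 0.162  0.217 ] f [ 0.7  0.1 -0.1] op 0.011940965658220658 gf 29.988095462322235 q [ 0.38 -0.46  2.21 -0.42  0.8   2.25]
x [ 0.7625 -0.0731  0.6428] z [ 0.64   -0.0607 -0.766 ]
depth: tip z -0.02302981910994196 tip off [ 0.0011 -0.0009 -0.0014] grasp off [ 0.0011 -0.001  -0.0014] fax 0.43324427826161405 torque [ 0.04  0.41 -0.04]
```

{"op": "arm_command", "data": {"deltas": [[[-0.23,0.022,-0.193,0,0,0],[-0.23,0.022,-0.193,0,0,0],[-0.23,0.022,-0.193,0,0,0],[-0.23,0.022,-0.193,0,0,0],[-0.23,0.022,-0.193,0,0,0],[-0.23,0.022,-0.193,0,0,0],[0,0,0,0,0,0],[0,0,0,0,0,0]]]}}

```text
t: 10.05
tool_pos: [0.5518, 0.1622, 0.1909]
orientation: [2.919, -0.139, 1.063]
force: [-0.0, -1.3, -0.5]
opening: 0.0114
gripper_force: 30.0
```

```bash
python3 -c "
from h import *
rel()"
```

```text
t 10.05 tcp [0.5518 0.1622 0.1909] grasp [0.5396 0.1634 0.2055] f [-0.  -1.3 -0.5] op 0.011391453130832238 gf 29.98794436454773 q [ 0.4  -0.49  2.25 -0.44  0.8   2.28]
x [ 0.7624 -0.0731  0.6429] z [ 0.6401 -0.0606 -0.7659]
depth: tip z -0.04100154724281356 tip off [ 0.0011 -0.0008 -0.0014] grasp off [ 0.0011 -0.0009 -0.0014] fax -0.2266681471230008 torque [0.14 0.45 0.02]
```

{"op": "arm_command", "data": {"deltas": [[[-0.23,0.022,-0.193,0,0,0],[-0.23,0.022,-0.193,0,0,0],[-0.23,0.022,-0.193,0,0,0],[-0.23,0.022,-0.193,0,0,0],[-0.23,0.022,-0.193,0,0,0],[-0.23,0.022,-0.193,0,0,0],[-0.23,0.022,-0.193,0,0,0],[-0.23,0.022,-0.193,0,0,0],[-0.15,0.014,-0.13,0,0,0],[0,0,0,0,0,0],[0,0,0,0,0,0]]]}}

```text
t: 10.97
tool_pos: [0.532, 0.1641, 0.1743]
orientation: [2.919, -0.139, 1.063]
force: [0.4, 1.0, -1.1]
opening: 0.0117
gripper_force: 30.0
```

```bash
python3 -c "
from h import *
rel()"
```

```text
t 10.9667 tcp [0.532  0.1641 0.1743] grasp [0.5198 0.1653 0.1889] f [ 0.4  1.  -1.1] op 0.011702841658919829 gf 29.988080263137817 q [ 0.42 -0.53  2.31 -0.46  0.79  2.32]
x [ 0.7623 -0.0732  0.6431] z [ 0.6402 -0.0606 -0.7658]
depth: tip z -0.06691778512924948 tip off [ 0.0011 -0.0008 -0.0014] grasp off [ 0.001  -0.0009 -0.0013] fax -0.4733525169903271 torque [0.09 0.39 0.06]
```

{"op": "arm_command", "data": {"deltas": [[[-0.076,0.007,-0.064,0,0,0],[-0.076,0.007,-0.064,0,0,0],[-0.076,0.007,-0.064,0,0,0],[-0.076,0.007,-0.064,0,0,0],[-0.076,0.007,-0.064,0,0,0],[0,0,0,0,0,0]]]}}

```text
t: 11.47
tool_pos: [0.5281, 0.1644, 0.1709]
orientation: [2.919, -0.14, 1.063]
force: [-0.2, -0.1, -0.9]
opening: 0.0115
gripper_force: 30.0
```

{"op": "arm_command", "data": {"deltas": [[[-0.076,0.007,-0.064,0,0,0],[0,0,0,0,0,0],[0,0,0,0,0,0]]]}}

```text
t: 11.72
tool_pos: [0.5275, 0.1645, 0.1705]
orientation: [2.919, -0.14, 1.063]
force: [0.6, -0.4, -0.8]
opening: 0.0116
gripper_force: 30.0
```

{"op": "arm_command", "data": {"deltas": [[[-0.076,0.007,-0.064,0,0,0],[0,0,0,0,0,0],[0,0,0,0,0,0]]]}}

```text
t: 11.97
tool_pos: [0.5267, 0.1646, 0.1698]
orientation: [2.919, -0.14, 1.063]
force: [-0.2, -0.4, -0.4]
opening: 0.0115
gripper_force: 30.0
```

{"op": "arm_command", "data": {"deltas": [[[-0.076,0.007,-0.064,0,0,0],[0,0,0,0,0,0],[0,0,0,0,0,0]]]}}

```text
t: 12.22
tool_pos: [0.5261, 0.1647, 0.1694]
orientation: [2.919, -0.14, 1.064]
force: [0.7, 0.5, -1.3]
opening: 0.012
gripper_force: 30.0
```

{"op": "arm_command", "data": {"deltas": [[[-0.076,0.007,-0.064,0,0,0],[0,0,0,0,0,0],[0,0,0,0,0,0]]]}}

```text
t: 12.47
tool_pos: [0.5259, 0.1648, 0.1696]
orientation: [2.918, -0.14, 1.066]
force: [4.6, -2.1, 0.6]
opening: 0.0117
gripper_force: 30.0
```

```bash
python3 -c "
from h import *
rel()"
```

```text
t 12.4667 tcp [0.5259 0.1648 0.1696] grasp [0.5137 0.1659 0.1841] f [ 4.6 -2.1  0.6] op 0.011735397415218157 gf 29.988857209682465 q [ 0.43 -0.55  2.33 -0.47  0.79  2.34]
x [ 0.7612 -0.0734  0.6444] z [ 0.6415 -0.0605 -0.7647]
depth: tip z -0.0747291218506699 tip off [ 0.001  -0.0007 -0.0013] grasp off [ 0.0008 -0.0008 -0.0011] fax 4.035420722063421 torque [-0.1  -0.51 -0.11]
```

Contact at about 4 N, 74.7 mm deep. I'll push a touch more and hold.

{"op": "arm_command", "data": {"deltas": [[[-0.076,0.007,-0.064,0,0,0],[0,0,0,0,0,0],[0,0,0,0,0,0],[0,0,0,0,0,0],[0,0,0,0,0,0],[0,0,0,0,0,0],[0,0,0,0,0,0],[0,0,0,0,0,0]]]}}

```text
t: 13.13
tool_pos: [0.5257, 0.1648, 0.1697]
orientation: [2.918, -0.14, 1.068]
force: [8.1, -1.8, 2.4]
opening: 0.0117
gripper_force: 30.0
```

```bash
python3 -c "
from h import *
rel()"
```

```text
t 13.1333 tcp [0.5257 0.1648 0.1697] grasp [0.5135 0.166  0.1842] f [ 8.1 -1.8  2.4] op 0.011742097788690887 gf 29.990266263484955 q [ 0.43 -0.55  2.33 -0.47  0.79  2.34]
x [ 0.7602 -0.0735  0.6455] z [ 0.6427 -0.0603 -0.7638]
depth: tip z -0.07477458576071708 tip off [ 0.001  -0.0006 -0.0012] grasp off [ 0.0007 -0.0008 -0.0009] fax 7.851020423046097 torque [-0.3  -0.96 -0.17]
```

Run:
```python
from h import *
i=eyes.read_camera('top');j=eyes.read_camera('side')
c=lambda i,x,y:cv2.resize(i[y:y+50,x:x+50],None,fx=8,fy=8,interpolation=cv2.INTER_CUBIC)
cv2.imwrite('pics/c5.png',np.hstack([c(i,147,175),c(j,210,245)]))
rel()
```

```text
t 13.2333 tcp [0.5257 0.1648 0.1697] grasp [0.5135 0.166  0.1842] f [ 8.  -1.8  0.9] op 0.01176577054719271 gf 29.990314543247223 q [ 0.43 -0.55  2.33 -0.47  0.79  2.34]
x [ 0.7603 -0.0734  0.6455] z [ 0.6426 -0.0603 -0.7638]
depth: tip z -0.07478886203426735 tip off [ 0.001  -0.0006 -0.0012] grasp off [ 0.0007 -0.0008 -0.0009] fax 6.806940881966331 torque [-0.25 -1.01 -0.18]
```

View pics/c5.png

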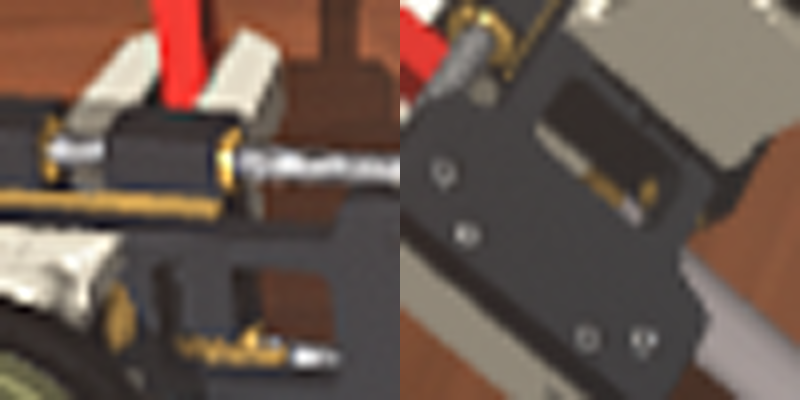

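The gripper hides the mouth in both crops. The hard stop at 75 mm with about 8 N along the axis matches the collar being seated. I'll draw it out.

{"op": "arm_command", "data": {"deltas": [[[0.23,-0.022,0.193,0,0,0],[0.46,-0.044,0.386,0,0,0],[0.46,-0.044,0.386,0,0,0],[0.46,-0.044,0.386,0,0,0],[0.46,-0.044,0.386,0,0,0],[0.46,-0.044,0.386,0,0,0],[0.46,-0.044,0.386,0,0,0],[0.46,-0.044,0.386,0,0,0],[0.46,-0.044,0.386,0,0,0],[0.46,-0.044,0.386,0,0,0],[0.46,-0.044,0.386,0,0,0],[0,0,0,0,0,0]]]}}

```text
t: 14.23
tool_pos: [0.5739, 0.1602, 0.21]
orientation: [2.918, -0.14, 1.065]
force: [-0.3, -0.3, -0.2]
opening: 0.0117
gripper_force: 30.0
```

{"op": "arm_command", "data": {"deltas": [[[0.46,-0.044,0.386,0,0,0],[0.46,-0.044,0.386,0,0,0],[0.46,-0.044,0.386,0,0,0],[0.46,-0.044,0.386,0,0,0],[0.46,-0.044,0.386,0,0,0],[0.46,-0.044,0.386,0,0,0],[0.46,-0.044,0.386,0,0,0],[0.46,-0.044,0.386,0,0,0],[0,0,0,0,0,0],[0,0,0,0,0,0],[0,0,0,0,0,0]]]}}

```text
t: 15.15
tool_pos: [0.6094, 0.1566, 0.239]
orientation: [2.919, -0.14, 1.062]
force: [-0.2, 0.4, -1.4]
opening: 0.0119
gripper_force: 30.0
```

```bash
python3 -c "
from h import *
rel()"
```

```text
t 15.15 tcp [0.6094 0.1566 0.239 ] grasp [0.5972 0.1577 0.2535] f [-0.2  0.4 -1.4] op 0.011895072723436375 gf 29.98817503452301 q [ 0.33 -0.37  2.08 -0.37  0.82  2.16]
x [ 0.7627 -0.0734  0.6426] z [ 0.6397 -0.0609 -0.7662]
depth: tip z 0.034199538778107046 tip off [ 0.0013 -0.001  -0.0016] grasp off [ 0.0013 -0.0011 -0.0017] fax -1.118231890813036 torque [ 0.06  0.4  -0.04]
```

{"op": "arm_command", "data": {"deltas": [[[0.65,-1.29,0,0.315,3.32,0],[0.65,-1.29,0,0.315,3.32,0],[0.65,-1.29,0,0.315,3.32,0],[0.65,-1.29,0,0.315,3.32,0],[0.65,-1.29,0,0.315,3.32,0],[0.65,-1.29,0,0.315,3.32,0],[0.65,-1.29,0,0.315,3.32,0],[0.65,-1.29,0,0.315,3.32,0],[0.65,-1.29,0,0.315,3.32,0],[0.65,-1.29,0,0.315,3.32,0],[0.65,-1.29,0,0.315,3.32,0],[0.65,-1.29,0,0.315,3.32,0]]]}}

```text
t: 16.15
tool_pos: [0.6877, 0.0012, 0.2392]
orientation: [-3.138, 0.15, 0.004]
force: [0.9, -0.4, -1.3]
opening: 0.0114
gripper_force: 30.0
```

{"op": "arm_command", "data": {"deltas": [[[0,0,-1.5,0,0,0],[0,0,-1.5,0,0,0],[0,0,-1.5,0,0,0],[0,0,-1.5,0,0,0],[0,0,-1.5,0,0,0],[0,0,-1.5,0,0,0],[0,0,-1.4,0,0,0],[0,0,0,0,0,0],[0,0,0,0,0,0],[0,0,0,0,0,0],[0,0,0,0,0,0],[0,0,0,0,0,0]]]}}

```text
t: 17.15
tool_pos: [0.6884, 0.0018, 0.137]
orientation: [3.138, -0.15, 0.004]
force: [0.0, -0.5, -1.5]
opening: 0.0121
gripper_force: 30.0
```

Run:
```python
from h import *
s,p,T=st();tip=p-.019*T[:,2]-.117*T[:,0];print('tip',tip,proj('top',tip),proj('side',tip),abs(s['dq']).max())
i=eyes.read_camera('top');j=eyes.read_camera('side')
c=lambda i,x,y:cv2.resize(i[y:y+90,x:x+100],None,fx=4,fy=4,interpolation=cv2.INTER_CUBIC)
cv2.imwrite('pics/c6.png',np.hstack([c(i,205,110),c(j,150,190)]))
```

```text
t 17.15 tcp [0.6884 0.0018 0.137 ] grasp [0.6884 0.0018 0.156 ] f [ 0.  -0.5 -1.5] op 0.012138761441626391 gf 29.988057017326355 q [-0.07  0.41  1.31 -0.    1.42  1.59]
x [ 0.9954 -0.0955  0.0024] z [ 2.4e-03 -2.0e-04 -1.0e+00]
tip [0.57192781 0.01293575 0.15569544] [[245.54181816 160.63051694]] [[220.60538318 207.74064793]] 0.004095688916943127
```

View pics/c6.png

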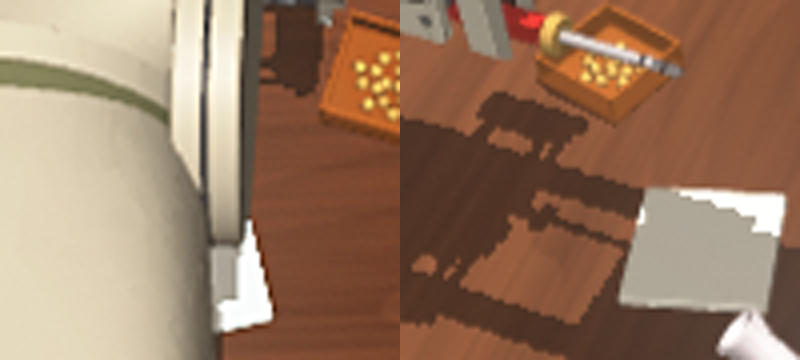

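The side view shows the rod level in the fingers, with its tip at about (220,207), which matches the predicted (220.6,207.7) above the tile centre. The tray hasn't moved. Handing in.

```bash
python3 -c "
from plant import ticket
print(ticket.close_job())"
```

```text
the job is handed in; nothing more can be done
None
```

The gauge rod was pushed into the tube to a hard stop (75 mm deep, about 8 N), held there for about 0.7 s and drawn right out. I handed the job in with the rod held level and still, its tip about 156 mm above the middle of the tile. The gripper hid the collar at the stop, so I judged it seated from depth and force, and the hand-in gave no verdict.

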